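# Change the filter element under a bayonet lock ring

## Robot

A 6-joint arm with a two-finger parallel gripper is mounted at the origin on the work surface. World frame = base frame: x ahead of the robot, y to its left, z up, the work surface at z = 0. Lengths are in m, angles in rad, forces in N, time in s.
With the tool pointing down it reaches from about 0.425 to 0.95 m from the base axis. Payload 3.5 kg.
Tool frame: the origin (TCP) lies midway between the tips of the shut fingers; the grasp point (between the pads) lies ctrl.hold_point_z behind it (ctrl.hold_point_z is the distance from the TCP to the grasp point, in m); z points along the fingers, x is the direction in which the jaws open and shut, and the axes are right-handed (so a half turn about z gives the same grasp; the last joint's range is limited). The gripper opens to 85 mm and grips with 20 to 120 N. Pads are 22 mm wide; open, the fingers measure 114 mm over their backs; the gripper's body (76 mm by 85 mm) begins 54 mm behind the grasp point. The pads swing forward as they close: fully open they stand 13 mm farther back than shut.
Start: joints at [-1.391, 0.286, 1.577, -0, 1.279, -0.15], TCP at [0.219, -0.639, 0.231] pointing down, gripper open.
Joint ranges: [-2.77, 2.77], [-0.9, 2.22], [0.21, 2.48], [-1.53, 4.67], [0.24, 2.81], [-2.84, 2.84]. Speed limits (rad/s): [2.79, 2.79, 3.14, 3.14, 3.14, 3.14].

## Interface

Orientations are given as a unit quaternion [x, y, z, w].
In Python, from plant import ctrl gives the robot as it stands.
- The arm moves only by the tool step_arm, never from a script. Its arguments are lists of equal length, an entry for each row: "gripper": the gripper's target within -1 to 1 (shut at 1, half-way at 0, fully open at -1); "linear": the shift along the tool's x, y, z in m, a list of three; "delta_rot": the turn, a rotation vector about the tool's x, y, z in degrees, a list of three. A call has 1 to 20 rows; each row is the pose to reach, as a shift and turn from the pose commanded when the call began, along the tool's axes at that moment; what a row does not reach only later rows make up. A row lasts 1/8 s, in which the tool goes at most 62.5 mm and 10.7 degrees, less where a joint would pass 70% of its speed; a pose out of reach is approached as far as the arm can. A call with a gripper value outside its range is refused whole. The fingers move at their own pace and stop on an object; "grip_force" is the grip in N (left out, the last holds). Time passes only in rows, so rows that repeat a pose let the fingers close. It gives the time, the measured TCP pose, the force and the opening at its end, in the units of the state.
- ctrl.get_state(): the state, without advancing time (a new reading comes with each control period).
- ctrl.read_camera(name): name is "side" or "top" or "wrist"; returns a dict with "frame" (420x560x3 uint8, red, green, blue), "fx", "fy", "cx", "cy" (pixels), "k1" (the pictures are not rectified: a ray, as slopes to the right and down, at radius r is drawn at 1 + k1 r^2 times it, then the intrinsics apply), "view" (4x4, takes a point from world to camera coordinates). Camera axes: x right, y down, z forward; pixel columns grow to the right and rows downward; lengths in m; the calibration is good to about 2 mm. A picture is of the moment at which its call begins. There is no depth.
- ctrl.sign_off(): hands the job in, once; it reports no verdict.
The state is a dict: "time": time; "qpos": joint angles; "dq": joint speeds; "joint_efforts": joint torques, N m; "eef_pos": TCP position; "tcp_rot": TCP orientation; "contact_force": force on the tool from outside, world axes, zero at the start; "wrist_torque": the same for the moment, N m; "opening": opening from 0.0 (shut) to 1.0 (fully open).
Only numpy, scipy, OpenCV 4.12 (cv2) and the standard library are available. Lean on these libraries where they do the work, as an engineer would, in place of code of your own. Each camera call takes 0.05 s, during which the arm holds its last target. There are 200 camera calls.

## Task

Change the filter in the bench filter housing: twist the bayonet ring a quarter turn anticlockwise to open it, lift the used filter out and stand it upright in the grey tray. Then put the new filter into the housing, ears fully home on the seat, and twist the ring clockwise until it clicks locked over the ears. Don't tip either filter over, and leave the other parts on the bench where they are.

Things in the scene. Friction and masses are not known exactly. Their poses are not given: they have to be found in the camera images.
- housing: Aluminium filter housing bolted to the bench. Origin: centre of its underside, on the ring's axis; z up. Base plate 120 (x) x 100 (y) x 8 mm; round pot 92 mm across, its flat rim (the seat) at z 60 mm. Hose stubs reach y +-68 mm at z 32 mm; a spring plunger block, top z 72 mm, stands at x -77 to -51 mm. The ring's grip post swings on the +x side.
- seat (a point): Centre of the pot's mouth, 60 mm above the housing's origin, same axes. Bore 46 mm across, 46 mm deep. On the rim, four 5 mm high key blocks leave two 33 mm wide slots, along +x and -x, for a filter's two ears: a filter seats only with its ears along x (either way round), its origin then 42 mm below this point and its flange resting on the rim.
- ring (a joint): Angle (rad) of the dark steel bayonet ring about the housing's z: 0 = locked, at its stop; grows anticlockwise seen from above; 1.57 = open (stop at 1.60). A spring click resists: from 0 to 0.14 rad it pulls home to 0, and between 0.31 and 0.14 rad it must be pushed over the hump to close (each up to about 0.5 N m, 8 N at the post); elsewhere light friction, it stays where left.
- ring_grip (a point): Where to pinch the ring's upright round grip post from above: on its axis, 62 mm from the ring's axis, 100 mm over the housing's origin. Post 16 mm across, free from z 76 to 110 mm over the housing's origin. In the housing's frame it stands at -45 deg when locked, +45 deg when open (0 deg is +x), and moves with the ring.
- lugs (a point): Centre of the ring at its top face (76 mm over the housing's origin), turning with it. Ring 96 mm outside, 82 mm inside, 16 mm high. Its two inner lugs, on this point's +x and -x, reach in to 30 mm from the axis, are 28 mm wide, undersides 7.5 mm below this point: over the filter's ears when locked, along the housing's y when open, leaving the ears free to lift.
- used_filter: Filter now in the housing, brown pleats, about 0.22 kg. Origin: underside of its foot; z up, x along its ears and bar. Body 36 mm across, z 0-42 mm; white flange z 42-48 mm: disc 54 mm across, two ears 24 mm wide, 74 mm over both; pull bar on top 30 (x) x 12 (y) mm, z 48-98 mm. Seated, the ring surrounds the bar up to z 58 mm: grip it across y near its top.
- new_filter: New filter standing on the bench, pale paper pleats; same shape, sizes, mass and axes as used_filter. Fully home in the housing its origin is on the housing's axis, 18 mm above the housing's origin, its ears along the housing's x.
- tray: Grey open tray fixed to the bench, 160 (x) x 150 (y) x 28 mm outside, walls and floor 5 mm. Origin: centre of its underside. It and the new filter stand on opposite sides of the housing, either way round.
- oil_filter: Grey spin-on oil filter can, 76 mm across, 78 mm tall, standing on the far part of the bench. Origin: centre of its underside. Bystander.
- bearing: Steel clutch bearing lying flat, 68 mm outside, 36 mm bore, 22 mm high. Origin: centre of its underside. Bystander.
- carton: Cardboard carton 100 x 70 x 50 mm. Origin: centre of its underside. Bystander.
- wrench: Steel wrench lying on the bench, about 180 mm long, along its x. Bystander.

How it is judged:
On the way, in this order (a step that is already met when the one before it is completed fails the run):
1. the ring is twisted open (past 1.35 rad) (value of joint ring above 1.35 rad), for 0.1 s.
2. the used filter stands upright in the tray, let go (x of used_filter in the frame of tray between -0.07 and 0.07 m and y of used_filter in the frame of tray between -0.065 and 0.065 m and z of used_filter in the frame of tray below 0.01 m and angle between used_filter's own z axis and vertical below 0.15 rad and contact force between the fingers and used_filter below 0.3 N), for 0.2 s.
3. with the ring still open, the new filter is fully home in the housing (horizontal distance between new_filter and housing below 0.007 m and z of new_filter in the frame of housing between 0.014 and 0.0205 m and angle between new_filter's own z axis and vertical below 0.08 rad and angle between the x axis of new_filter and the x axis of housing, either way round below 0.25 rad and value of joint ring above 1.2 rad), for 0.2 s.
4. the ring has clicked locked over the new filter (horizontal distance between new_filter and housing below 0.007 m and z of new_filter in the frame of housing between 0.014 and 0.0205 m and angle between new_filter's own z axis and vertical below 0.08 rad and angle between the x axis of new_filter and the x axis of housing, either way round below 0.25 rad and value of joint ring below 0.08 rad), for 0.2 s.
At the end, for the whole second after the job is handed in: Ring locked (under 0.08 rad) over the new filter, which is fully home (7 mm of the axis, foot 14 to 20.5 mm up, tilt under 0.08 rad, ears along housing x within 0.25 rad). Used filter upright (0.15 rad) on the tray floor (70 mm in x, 65 mm in y, foot under 10 mm up). Both at rest (all of step 4 and x of used_filter in the frame of tray between -0.07 and 0.07 m and y of used_filter in the frame of tray between -0.065 and 0.065 m and z of used_filter in the frame of tray below 0.01 m and angle between used_filter's own z axis and vertical below 0.15 rad and linear speed of each of new_filter, used_filter below 0.02 m/s); the robot touches nothing.
It fails at once if a filter is tipped over (more than 0.8 rad) (angle between any of used_filter, new_filter's own z axis and vertical above 0.8 rad).
It fails at once if the oil filter, bearing, carton or wrench is moved more than 30 mm (distance of any of oil_filter, bearing, carton, wrench from where it was at the start of the episode above 0.03 m).
It also fails if it takes over 67 s, if anything falls off the work surface, if the arm or the gripper's body presses on something with over 40 N, if the wrist force passes 120 N, or if a joint passes its speed limit or range.

## Working session

There is one attempt and no reset: what is moved stays moved. The work goes in short steps, Python scripts to look and compute and a tool call to move; the robot and the scene stay as the last step left them, time stands still between calls to the robot, and variables do not carry over. Pictures are saved under pics/ and viewed, on a budget of 10 in all, crops included, one or two more only if the job needs it, and the job is handed in when it is done.

Besides the shell and the picture viewer there is one more tool, called as name(argument=value, ...) on one line, values as JSON. step_arm: Moves the arm, as the interface text tells. Its arguments: {"type":"object","properties":{"gripper":{"type":"array"},"linear":{"type":"array"},"delta_rot":{"type":"array"},"grip_force":{"type":"number"}},"required":["gripper","linear","delta_rot"]}

```bash
ls; mkdir -p pics; cat > h.py <<'E'
import numpy as np, cv2, json
from scipy.spatial.transform import Rotation as R
from plant import ctrl
def shot(name, fn):
    c=ctrl.read_camera(name); cv2.imwrite('pics/'+fn+'.png', c['frame'][:,:,::-1])
    np.savez('pics/'+fn+'.npz', **{k:np.array(v) for k,v in c.items()}); return c
def load(fn): return np.load('pics/'+fn+'.npz')
def K(c): return np.array([[c['fx'],0,c['cx']],[0,c['fy'],c['cy']],[0,0,1.]])
def D(c): return np.array([float(c['k1']),0,0,0])
def ray(c,uv):
    p=cv2.undistortPoints(np.array([[uv]],float),K(c),D(c))[0,0]
    V=np.array(c['view']); Rm=V[:3,:3]; o=-Rm.T@V[:3,3]
    return o, Rm.T@np.array([p[0],p[1],1.])
def at(c,uv,z):
    o,d=ray(c,uv); return o+d*(z-o[2])/d[2]
def proj(c,P):
    V=np.array(c['view']); P=np.atleast_2d(np.array(P,float))
    return cv2.projectPoints(P,cv2.Rodrigues(V[:3,:3])[0],V[:3,3],K(c),D(c))[0][:,0]
def crop(fn,out,u,v,w,h,s):
    im=cv2.imread('pics/'+fn+'.png')[v:v+h,u:u+w]; cv2.imwrite('pics/'+out+'.png',cv2.resize(im,None,fx=s,fy=s,interpolation=cv2.INTER_CUBIC))
def move(target, yaw=None):
    """print tool-frame shift to target TCP; yaw = desired world angle of tool x axis (deg)"""
    s=ctrl.get_state(); Rt=R.from_quat(s['tcp_rot']); p=np.array(s['eef_pos'])
    print('lin',np.round(Rt.inv().apply(np.array(target)-p),4),'pos',np.round(p,4))
    x=Rt.apply([1,0,0]); z=Rt.apply([0,0,1]); print('toolx yaw',np.degrees(np.arctan2(x[1],x[0])),'z',np.round(z,3))
E
python3 - <<'E'
from h import *
for n in ['top','side']:
    c=shot(n,n+'0'); print(n,{k:np.round(v,3).tolist() for k,v in c.items() if k!='frame'})
s=ctrl.get_state(); print(s, ctrl.hold_point_z)
a=cv2.imread('pics/top0.png');b=cv2.imread('pics/side0.png')
cv2.imwrite('pics/t0x.png',cv2.resize(a,(800,600),interpolation=cv2.INTER_CUBIC))
cv2.imwrite('pics/s0x.png',cv2.resize(b,(800,600),interpolation=cv2.INTER_CUBIC))
E
```

```text
pics
top {'fx': 484.37, 'fy': 484.37, 'cx': 272.808, 'cy': 209.548, 'k1': 0.046, 'view': [[0.021, -0.999, 0.032, -0.03], [-0.982, -0.027, -0.189, 0.572], [0.19, -0.027, -0.982, 1.387], [0.0, 0.0, 0.0, 1.0]]}
side {'fx': 510.248, 'fy': 510.248, 'cx': 278.869, 'cy': 210.704, 'k1': -0.09, 'view': [[-0.996, -0.084, 0.016, 0.57], [-0.073, 0.739, -0.67, 0.12], [0.044, -0.668, -0.743, 1.517], [0.0, 0.0, 0.0, 1.0]]}
{'time': 0.1, 'qpos': array([-1.39099562e+00,  2.87106814e-01,  1.57801709e+00,  2.53443964e-05,
        1.27863158e+00, -1.50050204e-01]), 'dq': array([-0.00071653, -0.00213751, -0.00379505,  0.00027303,  0.00106813,
        0.00020004]), 'joint_efforts': array([ 8.06549124e-04, -4.07299411e+01, -2.93698382e+01, -1.56834440e-04,
        3.40408405e-03,  4.90888056e-06]), 'eef_pos': array([ 0.21852805, -0.63801914,  0.230073  ]), 'tcp_rot': array([ 8.13601099e-01, -5.81422465e-01, -7.67517117e-04, -7.61922688e-04]), 'contact_force': array([-0.47039605,  0.69048369, -0.23007126]), 'wrist_torque': array([ 0.07217924, -0.00630466, -0.00890005]), 'opening': 1.0006576994060776} 0.0187
```

View pics/t0x.png

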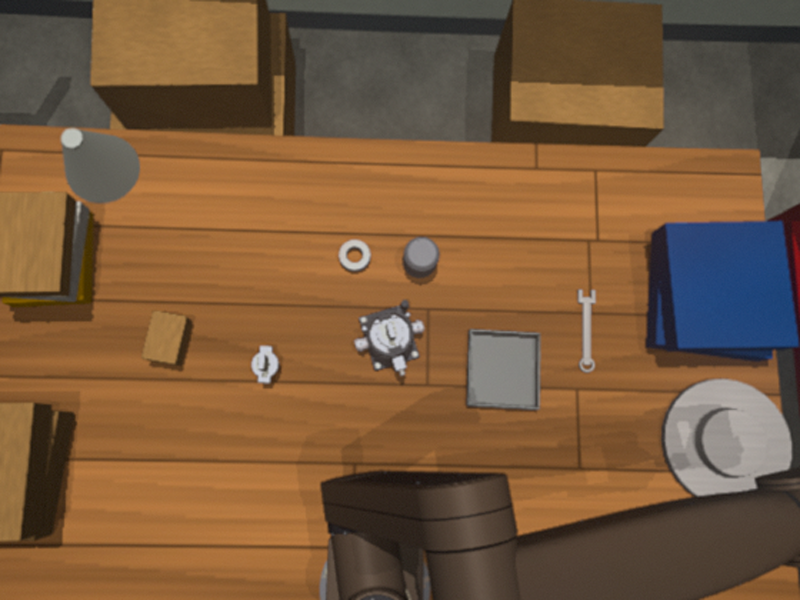

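View pics/s0x.png

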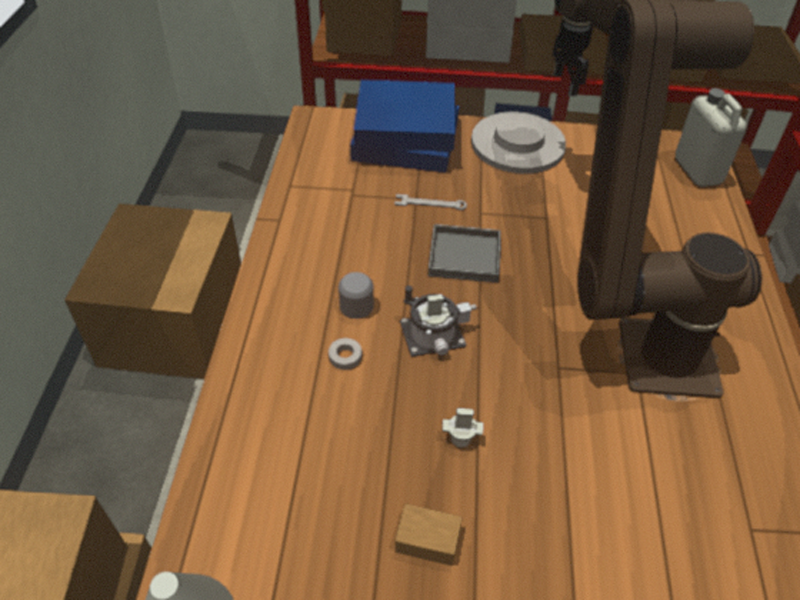

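Top view: housing near (392,338), tray (504,370), new filter (265,365), post near (404,307) and plunger block near (400,366). I'll zoom in on the housing and the new filter in both views.

```bash
python3 - <<'E'
from h import *
a=cv2.imread('pics/top0.png');b=cv2.imread('pics/side0.png')
z=lambda im,u,v:cv2.resize(im[v:v+60,u:u+80],(400,300),interpolation=cv2.INTER_CUBIC)
# tiles: top housing (235,200), top new (145,225); side housing (270,195), side new (285,270)
cv2.imwrite('pics/m1.png',np.vstack([np.hstack([z(a,235,205),z(a,145,225)]),np.hstack([z(b,270,195),z(b,285,270)])]))
c=load('top0')
for n,u,v,zz in [('housing',392,338,.076),('traycorners',469,330,.028),('',540,334,.028),('',538,410,.028),('',467,406,.028),('new',265,365,.045),('oil',421,250,.078),('bearing',354,255,.022),('carton',168,335,.05)]:
    print(n,np.round(at(c,(u*.7,v*.7),zz),3))
E
```

```text
housing [ 0.488 -0.022  0.076]
traycorners [ 0.516 -0.185  0.028]
 [ 0.512 -0.336  0.028]
 [ 0.353 -0.328  0.028]
 [ 0.357 -0.181  0.028]
new [0.43  0.236 0.045]
oil [ 0.674 -0.078  0.078]
bearing [0.674 0.062 0.022]
carton [0.487 0.435 0.05 ]
```

View pics/m1.png

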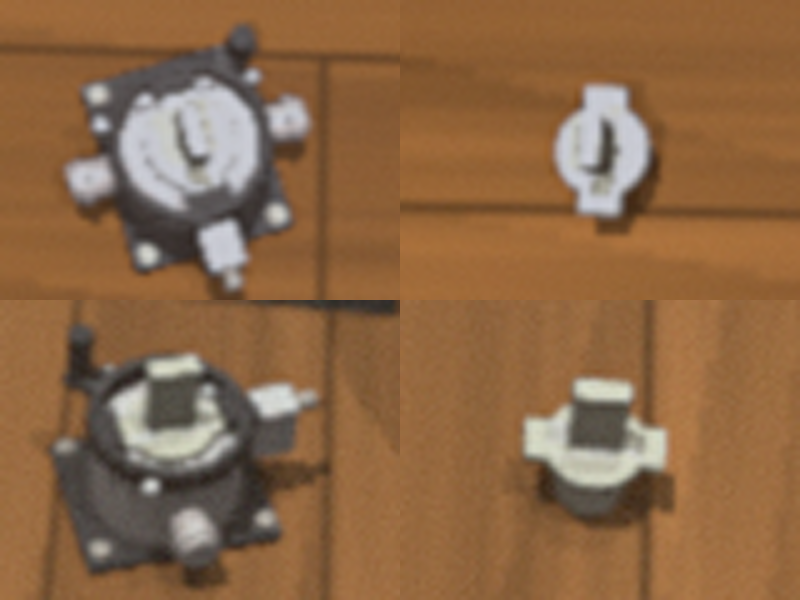

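```bash
python3 - <<'E'
from h import *
c=load('top0'); d=load('side0')
T=lambda x,y,z:at(c,(235+x/5,205+y/5),z); S=lambda x,y,z:at(d,(270+x/5,195+y/5),z)
N=lambda x,y,z:at(c,(145+x/5,225+y/5),z); M=lambda x,y,z:at(d,(285+x/5,270+y/5),z)
def p(n,*a): print(n,[np.round(q[:2],4).tolist() for q in a])
L,Rr=T(90,180,.038),T(287,118,.038); v=L-Rr
p('stubs mid',(L+Rr)/2); print('yaw',np.degrees(np.arctan2(v[1],v[0]))-90)
b1,b3=T(97,95,.01),T(277,215,.01); p('bolt mid',(b1+b3)/2,b1,b3,T(148,255,.01))
p('ring top',T(193,145,.076)); p('post T',T(241,36,.110)); p('post S',S(78,332,.110))
p('side bar top used',S(174,366,.116)); p('top bar used',T(184,122,.116))
e1,e2=N(206,88,.048),N(201,212,.048); p('new ears',e1,e2,(e1+e2)/2); v=e1-e2; print(np.degrees(np.arctan2(v[1],v[0])),np.linalg.norm(v))
p('new bar T',N(194,144,.098)); p('new bar S',M(203,87,.098)); 
E=M(125,135,.048),M(265,148,.048); p('S ears',*E,(E[0]+E[1])/2); v=E[0]-E[1];print(np.degrees(np.arctan2(v[1],v[0])))
E
```

```text
stubs mid [[0.4989, -0.0178]]
yaw 19.050589215946957
bolt mid [[0.4992, -0.0174], [0.5345, 0.0381], [0.4639, -0.0729], [0.4378, 0.0046]]
ring top [[0.496, -0.0191]]
post T [[0.5547, -0.0442]]
post S [[0.5411, 0.1715]]
side bar top used [[0.4896, 0.193]]
top bar used [[0.5033, -0.0125]]
new ears [[0.468, 0.2358], [0.3957, 0.2346], [0.4318, 0.2352]]
0.9558662603465099 0.07230522516291657
new bar T [[0.4302, 0.2333]]
new bar S [[0.433, 0.2355]]
S ears [[0.47, 0.236], [0.3959, 0.2373], [0.433, 0.2367]]
-1.0522403425851765
```

Both views agree: housing at (0.499, −0.0175) with yaw 19°. The predicted post (0.5547, −0.0447) matches the measured (0.5547, −0.0442). New filter is at (0.4325, 0.235) with yaw about 0°, tray at (0.4345, −0.2575). Next I go above the post.

```bash
python3 -c "
from h import *
move([.555,-.0445,.19])"
```

```text
lin [-0.4525 -0.5106  0.0412] pos [ 0.2185 -0.638   0.2301]
toolx yaw -71.10133374635878 z [-0.     0.002 -1.   ]
```

step_arm(gripper=[-0.3,-0.3,-0.3,-0.3,-0.3,-0.3,-0.3,-0.3,-0.3,-0.3,-0.3,-0.3,-0.3,-0.3,-0.3,-0.3], linear=[[-0.4525,-0.5106,0.04],[-0.4525,-0.5106,0.04],[-0.4525,-0.5106,0.04],[-0.4525,-0.5106,0.04],[-0.4525,-0.5106,0.04],[-0.4525,-0.5106,0.04],[-0.4525,-0.5106,0.04],[-0.4525,-0.5106,0.04],[-0.4525,-0.5106,0.04],[-0.4525,-0.5106,0.04],[-0.4525,-0.5106,0.04],[-0.4525,-0.5106,0.04],[-0.4525,-0.5106,0.04],[-0.4525,-0.5106,0.04],[-0.4525,-0.5106,0.04],[-0.4525,-0.5106,0.04]], delta_rot=[[0,0,45],[0,0,45],[0,0,45],[0,0,45],[0,0,45],[0,0,45],[0,0,45],[0,0,45],[0,0,45],[0,0,45],[0,0,45],[0,0,45],[0,0,45],[0,0,45],[0,0,45],[0,0,45]], grip_force=40)

```text
time: 2.1
eef_pos: [0.555, -0.046, 0.1915]
tcp_rot: [-0.529, 0.849, -0.0, 0.0]
contact_force: [0.3, -0.2, 0.4]
opening: 0.649
```

```bash
python3 - <<'E'
from h import *
c=shot('wrist','w1'); move([.555,-.0445,.083]); print(ctrl.get_state()['opening'],ctrl.get_state()['time'],np.round(c['view'],3).tolist())
C=np.array([.499,-.0175]); th=np.radians(19)
def H(x,y,z): return [C[0]+x*np.cos(th)-y*np.sin(th),C[1]+x*np.sin(th)+y*np.cos(th),z]
r=.062/np.sqrt(2)
for n,P in [('post',H(r,-r,.11)),('barT',H(0,0,.116)),('ring',H(0,0,.076)),('blk',H(-.064,0,.072)),('s-',H(0,-.068,.032)),('bolt?',H(.05,.04,.008))]: print(n,np.round(proj(c,P),1))
print([np.round(x,1).tolist() for x in proj(c,[H(.048*np.cos(a),.048*np.sin(a),.076) for a in np.arange(0,6.3,1.57)])])
im=cv2.imread('pics/w1.png'); cv2.imwrite('pics/w1x.png',cv2.resize(im,(800,600)))
E
```

```text
lin [-0.0012  0.0006  0.1085] pos [ 0.555  -0.0458  0.1915]
toolx yaw -116.176571402674 z [ 0. -0. -1.]
0.6494298697193805 2.15 [[-0.443, -0.897, 0.001, 0.205], [-0.865, 0.428, 0.263, 0.476], [-0.236, 0.115, -0.965, 0.476], [0.0, 0.0, 0.0, 1.0]]
post [[279.9 217. ]]
barT [[280.4 304.8]]
ring [[280.4 278.7]]
blk [[333.6 324.1]]
s- [[334.2 206.5]]
bolt? [[215.8 241. ]]
[[236.6, 239.3], [239.9, 315.7], [321.3, 315.3], [323.9, 238.9], [236.7, 239.1]]
```

View pics/w1x.png

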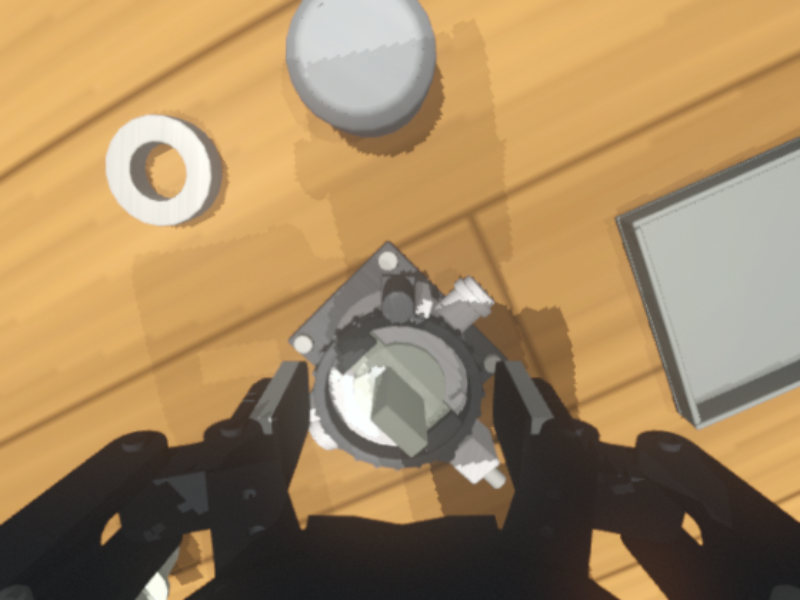

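The post top is at (398,305); I predicted (400,310), about 2 mm off along the radius, which doesn't matter with the jaws tangential. The jaws straddle it, so I descend and pinch.

step_arm(gripper=[-0.3,-0.3,-0.3,1,1,1,1,1,1], linear=[[0,-0.001,0.06],[0,-0.001,0.108],[0,-0.001,0.108],[0,-0.001,0.108],[0,-0.001,0.108],[0,-0.001,0.108],[0,-0.001,0.108],[0,-0.001,0.108],[0,-0.001,0.108]], delta_rot=[[0,0,0],[0,0,0],[0,0,0],[0,0,0],[0,0,0],[0,0,0],[0,0,0],[0,0,0],[0,0,0]], grip_force=40)

```text
time: 3.28
eef_pos: [0.5584, -0.0457, 0.0864]
tcp_rot: [-0.529, 0.849, -0.002, 0.002]
contact_force: [0.3, 1.6, 6.3]
opening: 0.171
```

```bash
python3 - <<'E'
from h import *
move([.555,-.045,.083]); s=ctrl.get_state(); Rt=R.from_quat(s['tcp_rot']); p=np.array(s['eef_pos']);print(s['opening'],s['contact_force'])
C=np.array([.499,-.0175,0]); a0=np.radians(-26)
for d in range(10,101,10):
    # rotation about C by d, commanded from current pose
    q=C+R.from_euler('z',d,degrees=True).apply(p-C); print(d,np.round(Rt.inv().apply(q-p),4).tolist())
E
```

```text
lin [0.0009 0.0034 0.0034] pos [ 0.5584 -0.0457  0.0864]
toolx yaw -116.11280449536824 z [ 0.006 -0.001 -1.   ]
0.17087725352310706 [0.29416058 1.62704497 6.25315363]
10 [-0.0114, 0.0011, 0.0]
20 [-0.0224, 0.0043, 0.0]
30 [-0.0328, 0.0092, 0.0]
40 [-0.0421, 0.0159, -0.0]
50 [-0.0501, 0.0241, -0.0]
60 [-0.0565, 0.0336, -0.0001]
70 [-0.0612, 0.0441, -0.0001]
80 [-0.064, 0.0552, -0.0002]
90 [-0.0649, 0.0666, -0.0002]
100 [-0.0637, 0.078, -0.0003]
```

step_arm(gripper=[1,1,1,1,1,1,1,1,1,1,1], linear=[[-0.0109,0.001,-0.002],[-0.0215,0.0038,-0.002],[-0.0315,0.0084,-0.002],[-0.0405,0.0147,-0.002],[-0.0483,0.0225,-0.002],[-0.0546,0.0315,-0.002],[-0.0592,0.0415,-0.002],[-0.062,0.0521,-0.002],[-0.063,0.0608,-0.002],[-0.063,0.0608,-0.002],[-0.063,0.0608,-0.002]], delta_rot=[[0,0,-10],[0,0,-20],[0,0,-30],[0,0,-40],[0,0,-50],[0,0,-60],[0,0,-70],[0,0,-80],[0,0,-88],[0,0,-88],[0,0,-88]], grip_force=60)

```text
time: 4.65
eef_pos: [0.5309, 0.0395, 0.0867]
tcp_rot: [0.97, -0.243, 0.002, -0.002]
contact_force: [4.6, 6.7, -0.4]
opening: 0.163
```

```bash
python3 - <<'E'
from h import *
s=ctrl.get_state(); p=s['eef_pos']; C=np.array([.499,-.0175]); d=p[:2]-C; print(np.degrees(np.arctan2(d[1],d[0])),np.hypot(*d),s['contact_force'])
move([.526,.038,.083])
E
```

```text
60.768227504040745 0.06535419086140538 [ 4.5923404   6.70809617 -0.40524205]
lin [-0.0036  0.0037  0.0036] pos [0.5309 0.0395 0.0867]
toolx yaw -28.134009255113682 z [ 0.006  0.003 -1.   ]
```

Ring is at about 1.51 rad. I release the post and rise, then move over the bar at yaw −71.

step_arm(gripper=[-0.2,-0.2,-0.2,-0.2,-0.2,-0.2,-0.2,-0.2], linear=[[-0.063,0.0608,-0.002],[-0.063,0.0608,-0.002],[-0.063,0.0608,-0.002],[-0.063,0.0608,-0.06],[-0.063,0.0608,-0.11],[-0.063,0.0608,-0.11],[-0.063,0.0608,-0.11],[-0.063,0.0608,-0.11]], delta_rot=[[0,0,0],[0,0,0],[0,0,0],[0,0,0],[0,0,0],[0,0,0],[0,0,0],[0,0,0]])

```text
time: 5.65
eef_pos: [0.4443, 0.014, 0.1938]
tcp_rot: [0.97, -0.243, -0.001, 0.0]
contact_force: [0.2, -0.3, -0.5]
opening: 0.6
```

That move was my mistake: I repeated the old offsets in the new frame, so the tool slid sideways while opening. I'll check for damage.

```bash
python3 - <<'E'
from h import *
c=shot('wrist','w2'); shot('top','top2'); shot('side','side2')
im=cv2.imread('pics/w2.png');a=cv2.imread('pics/top2.png');b=cv2.imread('pics/side2.png')
z=lambda im,u,v:cv2.resize(im[v:v+60,u:u+80],(400,300),interpolation=cv2.INTER_CUBIC)
cv2.imwrite('pics/m2.png',np.hstack([cv2.resize(im,(600,450)),np.vstack([cv2.resize(z(a,235,205),(200,150)),cv2.resize(z(b,270,195),(200,150)),np.zeros((150,200,3),np.uint8)])]))
E
```

```text
(no output)
```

View pics/m2.png

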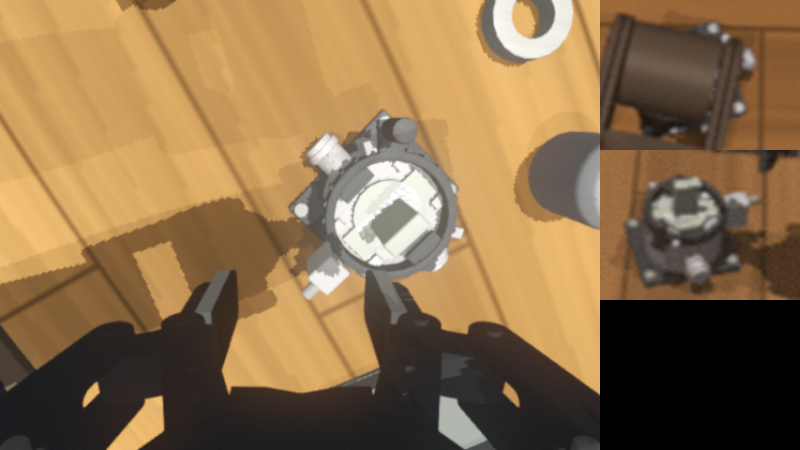

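```bash
python3 - <<'E'
from h import *
c=load('w2'); k=560/600
for n,u,v,z in [('post',403,130,.11),('ringL',327,215,.076),('ringR',458,212,.076),('ringB',393,277,.076),('stub',323,150,.042),('bolt',301,210,.01),('bolt',382,117,.01)]: print(n,np.round(at(c,(u*k,v*k),z),4))
for C in ([.499,-.0175],[.502,-.0165]):
    th=np.radians(19); X=np.array([np.cos(th),np.sin(th)]);Y=np.array([-X[1],X[0]]); C=np.array(C)
    r=.062/2**.5; print(C,'postopen',np.round(proj(c,[*(C+r*X+r*Y),.11])/k,1), 'bar top corners',np.round(proj(c,[[*(C+a*X+b*Y),.116] for a,b in[(.015,.006),(.015,-.006),(-.015,-.006),(-.015,.006)]])/k).tolist(),'ringB',np.round(proj(c,[[*(C+.048*np.array([np.cos(t),np.sin(t)])),.076] for t in np.arange(0,6.28,.1)])/k).min(0).max(), np.round([f(proj(c,[[*(C+.048*np.array([np.cos(t),np.sin(t)])),.076] for t in np.arange(0,6.28,.05)])/k,0).tolist() for f in (np.min,np.max)]))
crop_=cv2.imread('pics/w2.png')[90:270,260:450]; cv2.imwrite('pics/w2c.png',cv2.resize(crop_,None,fx=3,fy=3,interpolation=cv2.INTER_CUBIC))
E
```

```text
post [0.5259 0.0404 0.11  ]
ringL [0.461 0.007 0.076]
ringR [ 0.5451 -0.0353  0.076 ]
ringB [ 0.4828 -0.0588  0.076 ]
stub [0.4799 0.0457 0.042 ]
bolt [0.4389 0.0052 0.01  ]
bolt [0.5366 0.0438 0.01  ]
[ 0.499  -0.0175] postopen [[404.9 133.1]] bar top corners [[416.0, 213.0], [429.0, 226.0], [393.0, 260.0], [380.0, 248.0]] ringB 323.0 [[323. 152.]
 [456. 282.]]
[ 0.502  -0.0165] postopen [[408.8 129.2]] bar top corners [[420.0, 209.0], [433.0, 222.0], [397.0, 256.0], [384.0, 244.0]] ringB 326.0 [[326. 149.]
 [459. 279.]]
```

View pics/w2c.png

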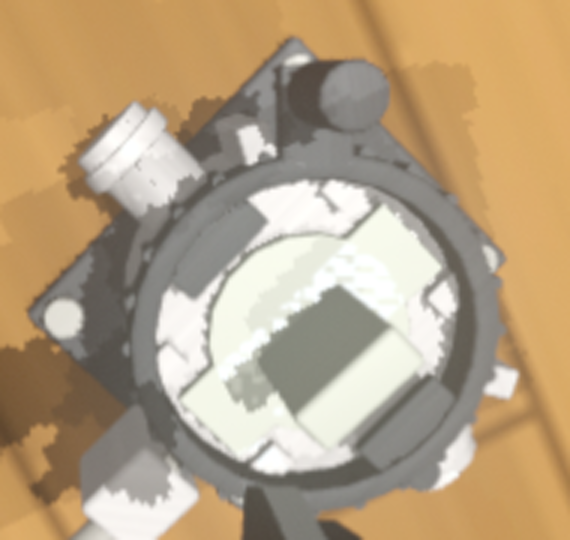

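No damage: the lugs lie along housing y, both ears are free, and the bar is upright with its top face around crop (290–425, 335–450). Refined axis is (0.5005, −0.017). Now for the used filter.

```bash
python3 -c "
from h import *
move([.5005,-.017,.16])"
```

```text
lin [0.0642 0.0008 0.0338] pos [0.4444 0.0139 0.194 ]
toolx yaw -28.103460297312505 z [-0.003  0.    -1.   ]
```

step_arm(gripper=[-0.2,-0.2,-0.2,-0.2,-0.2,-0.2,-0.2,-0.2,-0.2,1,1,1,1,1], linear=[[0.03,0.001,0.02],[0.064,0.001,0.03],[0.064,0.001,0.03],[0.064,0.001,0.03],[0.064,0.001,0.03],[0.064,0.001,0.03],[0.064,0.001,0.07],[0.064,0.001,0.108],[0.064,0.001,0.108],[0.064,0.001,0.108],[0.064,0.001,0.108],[0.064,0.001,0.108],[0.064,0.001,0.108],[0.064,0.001,0.108]], delta_rot=[[0,0,10],[0,0,20],[0,0,30],[0,0,40],[0,0,43],[0,0,43],[0,0,43],[0,0,43],[0,0,43],[0,0,43],[0,0,43],[0,0,43],[0,0,43],[0,0,43]], grip_force=50)

```text
time: 7.55
eef_pos: [0.5026, -0.0176, 0.0895]
tcp_rot: [0.814, -0.581, 0.002, -0.001]
contact_force: [0.5, 0.7, 5.4]
opening: 0.13
```

step_arm(gripper=[1,1,1,1,1,1], linear=[[0,0,-0.02],[0,0,-0.05],[0,0,-0.09],[0,0,-0.12],[0,0,-0.12],[0,0,-0.12]], delta_rot=[[0,0,0],[0,0,0],[0,0,0],[0,0,0],[0,0,0],[0,0,0]])

```text
time: 8.3
eef_pos: [0.4998, -0.017, 0.2053]
tcp_rot: [0.814, -0.581, -0.001, 0.001]
contact_force: [-1.0, -0.1, -2.7]
opening: 0.13
```

```bash
python3 - <<'E'
from h import *
move([.4345,-.257,.20]); print(ctrl.get_state()['contact_force'],ctrl.get_state()['opening'])
shot('side','side3');shot('wrist','w3')
b=cv2.imread('pics/side3.png');a=cv2.imread('pics/w3.png')
cv2.imwrite('pics/m3.png',np.hstack([cv2.resize(b[120:300,210:390],(400,400)),cv2.resize(a,(400,400))]))
E
```

```text
lin [0.206  0.1395 0.0054] pos [ 0.4998 -0.017   0.2053]
toolx yaw -71.10241322134428 z [-0.003  0.001 -1.   ]
[-1.00657917 -0.0875543  -2.70903098] 0.13015508858684796
```

View pics/m3.png

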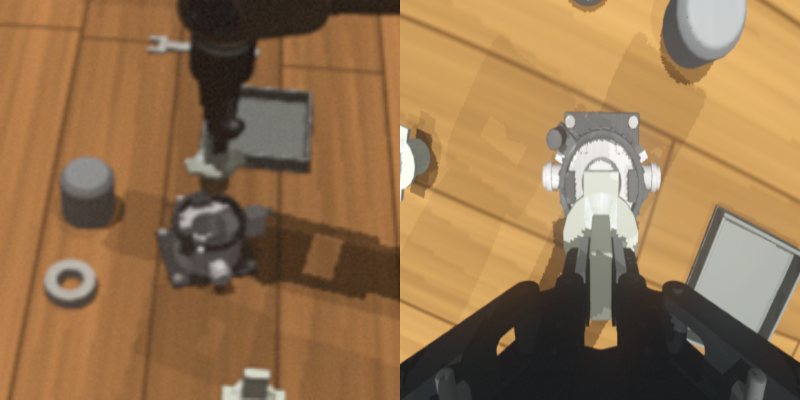

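The filter is held upright (weight 2.7 N, wrist tile (600,230)). On to the tray.

step_arm(gripper=[1,1,1,1,1,1,1,1,1,1,1], linear=[[0.04,0.028,0],[0.09,0.06,0],[0.14,0.095,0],[0.185,0.125,0],[0.206,0.139,0],[0.206,0.139,0.03],[0.206,0.139,0.07],[0.206,0.139,0.105],[0.206,0.139,0.12],[0.206,0.139,0.126],[0.206,0.139,0.126]], delta_rot=[[0,0,0],[0,0,0],[0,0,0],[0,0,0],[0,0,0],[0,0,0],[0,0,0],[0,0,0],[0,0,0],[0,0,0],[0,0,0]])

```text
time: 9.78
eef_pos: [0.4366, -0.2575, 0.0819]
tcp_rot: [0.814, -0.581, 0.0, 0.0]
contact_force: [-0.3, -0.0, -1.7]
opening: 0.128
```

step_arm(gripper=[1,1,1,1], linear=[[0,0,0.002],[0,0,0.003],[0,0,0.003],[0,0,0.003]], delta_rot=[[0,0,0],[0,0,0],[0,0,0],[0,0,0]])

```text
time: 10.28
eef_pos: [0.4363, -0.2572, 0.0786]
tcp_rot: [0.814, -0.581, 0.0, 0.0]
contact_force: [0.8, -0.5, -3.1]
opening: 0.131
```

step_arm(gripper=[1,1,1,1], linear=[[0,0,0.002],[0,0,0.003],[0,0,0.003],[0,0,0.003]], delta_rot=[[0,0,0],[0,0,0],[0,0,0],[0,0,0]])

```text
time: 10.78
eef_pos: [0.4365, -0.2574, 0.0765]
tcp_rot: [0.814, -0.581, 0.0, 0.0]
contact_force: [-2.7, 0.7, 5.7]
opening: 0.13
```

The foot has touched down: force is +5.7 N at TCP z 0.0765, as expected. Release and rise straight up.

step_arm(gripper=[-0.2,-0.2,-0.2,-0.2,-0.2,-0.2,-0.2,-0.2], linear=[[0,0,-0.001],[0,0,-0.001],[0,0,-0.001],[0,0,-0.001],[0,0,-0.03],[0,0,-0.08],[0,0,-0.13],[0,0,-0.13]], delta_rot=[[0,0,0],[0,0,0],[0,0,0],[0,0,0],[0,0,0],[0,0,0],[0,0,0],[0,0,0]])

```text
time: 11.78
eef_pos: [0.4385, -0.2592, 0.2108]
tcp_rot: [0.814, -0.581, 0.005, 0.001]
contact_force: [-1.1, -0.2, 0.5]
opening: 0.599
```

```bash
python3 - <<'E'
from h import *
shot('wrist','w4'); a=cv2.imread('pics/w4.png'); cv2.imwrite('pics/w4c.png',cv2.resize(a,(400,300)))
move([.4325,.235,.19])
E
```

```text
lin [-0.4681 -0.1552  0.016 ] pos [ 0.4372 -0.258   0.2078]
toolx yaw -71.09919458762342 z [ 0.004 -0.004 -1.   ]
```

View pics/w4c.png

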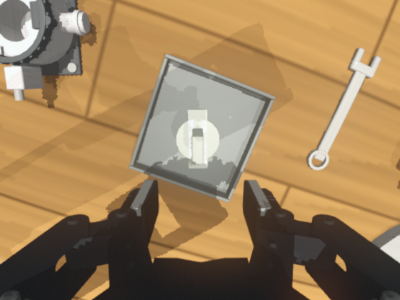

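The used filter stands upright in the middle of the tray. Next, the new filter, by way of a waypoint farther out.

step_arm(gripper=[-0.2,-0.2,-0.2,-0.2,-0.2,-0.2,-0.2,-0.2,-0.2,-0.2,-0.2,-0.2,-0.2,-0.2], linear=[[-0.05,-0.035,0],[-0.1,-0.07,0],[-0.15,-0.1,0],[-0.206,-0.139,0],[-0.26,-0.145,0],[-0.31,-0.15,0],[-0.36,-0.155,0],[-0.41,-0.155,0],[-0.45,-0.155,0.01],[-0.468,-0.155,0.02],[-0.468,-0.155,0.02],[-0.468,-0.155,0.02],[-0.468,-0.155,0.02],[-0.468,-0.155,0.02]], delta_rot=[[0,0,0],[0,0,0],[0,0,0],[0,0,0],[0,0,0],[0,0,5],[0,0,10],[0,0,15],[0,0,19],[0,0,19],[0,0,19],[0,0,19],[0,0,19],[0,0,19]])

```text
time: 13.58
eef_pos: [0.4319, 0.2351, 0.1857]
tcp_rot: [-0.706, 0.708, -0.0, 0.0]
contact_force: [-0.1, 0.2, 0.5]
opening: 0.602
```

```bash
python3 - <<'E'
from h import *
c=shot('wrist','w5'); move([.4325,.235,.07])
u,v=proj(c,[.4325,.235,.098])[0]; print(u,v); u0,v0=int(u)-100,max(0,int(v)-90)
print(u0,v0,np.round(proj(c,[[.4325+a,.235+b,z] for a,b,z in [(.015,.006,.098),(.015,-.006,.098),(-.015,-.006,.098),(-.015,.006,.098),(.037,0,.048),(-.037,0,.048)]])).tolist())
a=cv2.imread('pics/w5.png')[v0:v0+180,u0:u0+200]; cv2.imwrite('pics/w5c.png',cv2.resize(a,None,fx=3,fy=3,interpolation=cv2.INTER_CUBIC))
E
```

```text
lin [ 0.0003 -0.0007  0.1157] pos [0.4318 0.2353 0.1857]
toolx yaw -90.16872055767044 z [ 0.001  0.    -1.   ]
281.7582072034382 212.72432556895893
181 122 [[273.0, 191.0], [291.0, 191.0], [291.0, 234.0], [273.0, 234.0], [281.0, 150.0], [282.0, 239.0]]
```

View pics/w5c.png

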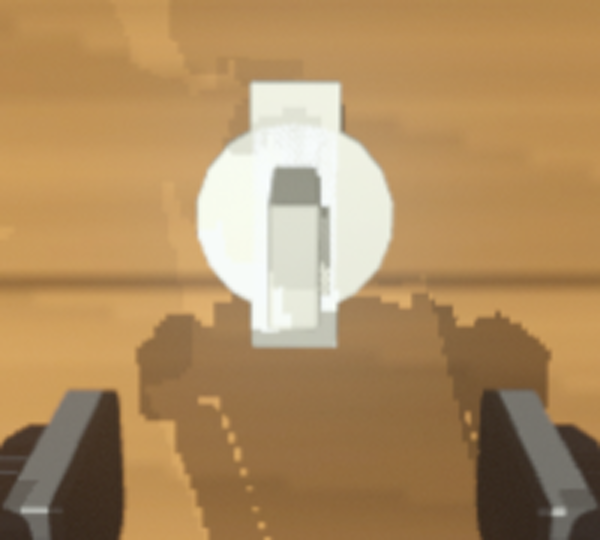

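The bar top spans (270–288, 191–232), about 2 mm toward +y of the estimate, with yaw about 0. Correcting and grasping.

step_arm(gripper=[-0.2,-0.2,-0.2,-0.2,1,1,1,1,1,1], linear=[[-0.0015,-0.001,0.04],[-0.0015,-0.001,0.08],[-0.0015,-0.001,0.115],[-0.0015,-0.001,0.115],[-0.0015,-0.001,0.115],[-0.0015,-0.001,0.115],[-0.0015,-0.001,0.115],[-0.0015,-0.001,0.115],[-0.0015,-0.001,0.115],[-0.0015,-0.001,0.115]], delta_rot=[[0,0,0],[0,0,0],[0,0,0],[0,0,0],[0,0,0],[0,0,0],[0,0,0],[0,0,0],[0,0,0],[0,0,0]])

```text
time: 14.88
eef_pos: [0.434, 0.2376, 0.0724]
tcp_rot: [-0.707, 0.708, -0.001, 0.002]
contact_force: [-0.0, -0.9, 6.1]
opening: 0.127
```

step_arm(gripper=[1,1,1,1,1,1], linear=[[0,0,-0.03],[0,0,-0.07],[0,0,-0.11],[0,0,-0.14],[0,0,-0.14],[0,0,-0.14]], delta_rot=[[0,0,0],[0,0,0],[0,0,0],[0,0,0],[0,0,0],[0,0,0]])

```text
time: 15.62
eef_pos: [0.4311, 0.237, 0.2084]
tcp_rot: [-0.706, 0.708, 0.001, -0.001]
contact_force: [-0.2, 0.2, -3.0]
opening: 0.129
```

```bash
python3 - <<'E'
from h import *
move([.5005,-.017,.21])
E
```

```text
lin [ 0.2539 -0.0699 -0.0017] pos [0.4311 0.237  0.2084]
toolx yaw -90.104797586203 z [-0.003 -0.001 -1.   ]
```

step_arm(gripper=[1,1,1,1,1,1,1,1,1,1], linear=[[0.03,-0.01,-0.015],[0.08,-0.025,-0.015],[0.13,-0.035,-0.015],[0.18,-0.05,-0.015],[0.22,-0.06,-0.015],[0.245,-0.068,-0.01],[0.254,-0.07,0.01],[0.254,-0.07,0.03],[0.254,-0.07,0.03],[0.254,-0.07,0.03]], delta_rot=[[0,0,0],[0,0,-5],[0,0,-10],[0,0,-15],[0,0,-19],[0,0,-19],[0,0,-19],[0,0,-19],[0,0,-19],[0,0,-19]])

```text
time: 16.88
eef_pos: [0.5015, -0.0166, 0.1797]
tcp_rot: [0.814, -0.581, -0.001, 0.0]
contact_force: [-0.4, -0.4, -2.3]
opening: 0.131
```

```bash
python3 - <<'E'
from h import *
c=shot('wrist','w6'); b=shot('side','side6'); move([.5005,-.017,.09])
a=cv2.imread('pics/w6.png'); bb=cv2.imread('pics/side6.png')
cv2.imwrite('pics/m6.png',np.hstack([cv2.resize(a[150:360,180:380],(400,420)),cv2.resize(bb[165:270,250:350],(400,420),interpolation=cv2.INTER_CUBIC)]))
E
```

```text
lin [-0.0003  0.0018  0.0909] pos [ 0.5022 -0.0167  0.1809]
toolx yaw -71.08416500851133 z [ 0.001 -0.    -1.   ]
```

View pics/m6.png

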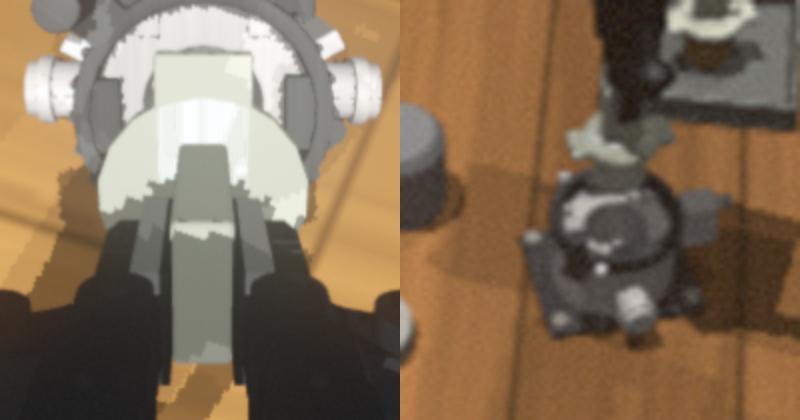

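Ears are along the slot and laterally centred (bar at 203 against a ring centre of about 206). Insert, slowing near the seat.

step_arm(gripper=[1,1,1,1,1,1,1,1], linear=[[0,0.001,0.02],[0,0.001,0.04],[0,0.001,0.055],[0,0.001,0.068],[0,0.001,0.078],[0,0.001,0.086],[0,0.001,0.089],[0,0.001,0.089]], delta_rot=[[0,0,0],[0,0,0],[0,0,0],[0,0,0],[0,0,0],[0,0,0],[0,0,0],[0,0,0]])

```text
time: 17.98
eef_pos: [0.5009, -0.0171, 0.0913]
tcp_rot: [0.814, -0.581, -0.0, -0.0]
contact_force: [0.2, -0.5, -2.0]
opening: 0.127
```

step_arm(gripper=[1,1,1], linear=[[0,0,0.002],[0,0,0.003],[0,0,0.003]], delta_rot=[[0,0,0],[0,0,0],[0,0,0]])

```text
time: 18.35
eef_pos: [0.5015, -0.0174, 0.0905]
tcp_rot: [0.814, -0.581, 0.0, 0.0]
contact_force: [-3.3, 0.2, 7.1]
opening: 0.127
```

Seated: +7 N at z 0.0905, against 0.0904 expected. Release, rise and check.

step_arm(gripper=[-0.2,-0.2,-0.2,-0.2,-0.2,-0.2,-0.2], linear=[[0,0,-0.002],[0,0,-0.002],[0,0,-0.002],[0,0,-0.002],[0,0,-0.05],[0,0,-0.1],[0,0,-0.1]], delta_rot=[[0,0,0],[0,0,0],[0,0,0],[0,0,0],[0,0,0],[0,0,0],[0,0,0]])

```text
time: 19.23
eef_pos: [0.5039, -0.0178, 0.1935]
tcp_rot: [0.814, -0.581, 0.005, -0.002]
contact_force: [-0.0, -0.1, -0.3]
opening: 0.601
```

```bash
python3 - <<'E'
from h import *
c=shot('wrist','w7'); move([.5255,.0395,.083])
C=np.array([.5005,-.017]);th=np.radians(19);X=np.array([np.cos(th),np.sin(th)]);Y=np.array([-X[1],X[0]])
u,v=proj(c,[*C,.076])[0];u0,v0=int(u)-90,int(v)-100
f=lambda P:((proj(c,P)-[u0,v0])*3).round().tolist()
print('bar top if seated',f([[*(C+a*X+b*Y),.116] for a,b in[(.015,.006),(.015,-.006),(-.015,-.006),(-.015,.006)]]),'ears',f([[*(C+.037*X),.066],[*(C-.037*X),.066]]),'post',f([*(C+.0438*X+.0438*Y),.11]))
print(u0,v0)
cv2.imwrite('pics/w7c.png',cv2.resize(cv2.imread('pics/w7.png')[v0:v0+180,u0:u0+180],None,fx=3,fy=3,interpolation=cv2.INTER_CUBIC))
E
```

```text
lin [-0.0466 -0.04    0.1077] pos [ 0.5022 -0.0174  0.1906]
toolx yaw -71.10031851421486 z [ 0.005 -0.001 -1.   ]
bar top if seated [[242.0, 283.0], [298.0, 282.0], [298.0, 414.0], [243.0, 414.0]] ears [[270.0, 153.0], [271.0, 424.0]] post [[64.0, 146.0]]
188 107
```

View pics/w7c.png

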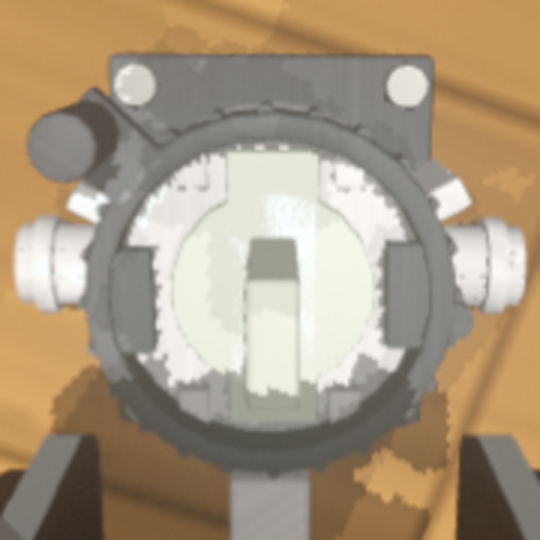

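The new filter is seated, ears between the key blocks, and the ring is still open (post at (60,145), predicted (64,146)). Going to the post.

step_arm(gripper=[-0.2,-0.2,-0.2,-0.2,-0.2,-0.2,-0.2,-0.2,-0.2,1,1,1,1,1], linear=[[-0.025,-0.02,0],[-0.047,-0.04,0],[-0.047,-0.04,0],[-0.047,-0.04,0],[-0.047,-0.04,0],[-0.047,-0.04,0.02],[-0.047,-0.04,0.07],[-0.047,-0.04,0.105],[-0.047,-0.04,0.105],[-0.047,-0.04,0.105],[-0.047,-0.04,0.105],[-0.047,-0.04,0.105],[-0.047,-0.04,0.105],[-0.047,-0.04,0.105]], delta_rot=[[0,0,-10],[0,0,-20],[0,0,-30],[0,0,-40],[0,0,-44],[0,0,-44],[0,0,-44],[0,0,-44],[0,0,-44],[0,0,-44],[0,0,-44],[0,0,-44],[0,0,-44],[0,0,-44]], grip_force=60)

```text
time: 21.02
eef_pos: [0.5267, 0.0392, 0.0856]
tcp_rot: [0.972, -0.234, 0.005, -0.0]
contact_force: [6.0, -1.9, -3.9]
opening: 0.161
```

```bash
python3 - <<'E'
from h import *
s=ctrl.get_state(); p=s['eef_pos']; d=p[:2]-np.array([.5005,-.017]); print(np.degrees(np.arctan2(d[1],d[0]))-19+45,np.hypot(*d)); move([.525,.04,.083])
E
```

```text
91.01536706901786 0.06202745568325488
lin [-0.0019  0.0001  0.0025] pos [0.5267 0.0392 0.0856]
toolx yaw -27.110872468758647 z [ 0.009 -0.002 -1.   ]
```

step_arm(gripper=[1,1,1,1,1,1,1,1,1,1,1,1], linear=[[0.0109,0.001,0],[0.0214,0.0038,0],[0.0313,0.0084,0],[0.0402,0.0146,0],[0.0479,0.0223,0],[0.0541,0.0313,0],[0.0587,0.0411,0],[0.0616,0.0516,0],[0.0625,0.0625,0],[0.0622,0.068,0],[0.0622,0.068,0],[0.0622,0.068,0]], delta_rot=[[0,0,10],[0,0,20],[0,0,30],[0,0,40],[0,0,50],[0,0,60],[0,0,70],[0,0,80],[0,0,90],[0,0,92],[0,0,92],[0,0,92]], grip_force=80)

```text
time: 22.52
eef_pos: [0.5561, -0.045, 0.0859]
tcp_rot: [-0.505, 0.863, -0.003, 0.012]
contact_force: [22.7, 15.0, -14.0]
opening: 0.154
```

```bash
python3 - <<'E'
from h import *
s=ctrl.get_state(); p=s['eef_pos']; d=p[:2]-np.array([.5005,-.017]); print(np.degrees(np.arctan2(d[1],d[0]))-19+45,np.hypot(*d),s['contact_force']); move([.555,-.045,.083])
E
```

```text
-0.7153410661131971 0.062201469782406725 [ 22.66538694  14.98566634 -14.00968567]
lin [0.0006 0.001  0.0029] pos [ 0.5561 -0.045   0.0859]
toolx yaw -119.32797611197206 z [ 0.024  0.006 -1.   ]
```

The ring is at its stop (about 0 rad), with overdrive load. Relax, open and rise.

step_arm(gripper=[1,1,-0.2,-0.2,-0.2,-0.2,-0.2,-0.2,-0.2], linear=[[-0.003,-0.002,0],[-0.005,-0.003,-0.001],[-0.005,-0.003,-0.001],[-0.005,-0.003,-0.001],[-0.005,-0.003,-0.001],[-0.005,-0.003,-0.001],[-0.005,-0.003,-0.05],[-0.005,-0.003,-0.11],[-0.005,-0.003,-0.11]], delta_rot=[[0,0,0],[0,0,0],[0,0,0],[0,0,0],[0,0,0],[0,0,0],[0,0,0],[0,0,0],[0,0,0]])

```text
time: 23.65
eef_pos: [0.5565, -0.0467, 0.2002]
tcp_rot: [-0.507, 0.862, -0.005, 0.004]
contact_force: [-0.5, -0.2, 0.5]
opening: 0.596
```

```bash
python3 - <<'E'
from h import *
c=shot('wrist','w8'); b=shot('side','side8')
C=np.array([.5005,-.017]);th=np.radians(19);X=np.array([np.cos(th),np.sin(th)]);Y=np.array([-X[1],X[0]])
u,v=proj(c,[*C,.076])[0];u0,v0=int(u)-90,int(v)-100; print(u0,v0)
print('post',((proj(c,[*(C+.0438*X-.0438*Y),.11])-[u0,v0])*400/180).round())
w=cv2.imread('pics/w8.png')[v0:v0+180,u0:u0+180]; s=cv2.imread('pics/side8.png')[140:260,260:380]
cv2.imwrite('pics/m8.png',np.hstack([cv2.resize(w,(400,400)),cv2.resize(s,(400,400),interpolation=cv2.INTER_CUBIC)]))
E
```

```text
193 176
post [[191.  89.]]
```

View pics/m8.png

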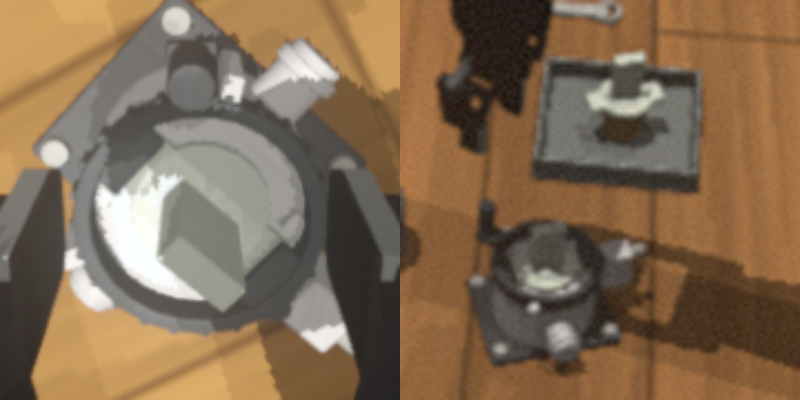

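Locked: the post is at (191,85), predicted (191,89), the lugs cover the ears, and the used filter is upright in the tray. Nothing touches the gripper.

```bash
python3 -c "
from plant import ctrl
print(ctrl.sign_off(), ctrl.get_state()['time'])"
```

```text
the job is handed in; nothing more can be done
the job is handed in; nothing more can be done
```

The filter is changed and the job is handed in at about 24 s on the robot's clock. The sign-off gave no verdict, so this rests on my own last checks.

- **Ring:** I opened it to about 1.51 rad, then twisted it back to its stop after the new filter was in. By tool position it was at about −0.01 rad. In the last wrist picture the post was within 2–3 mm of its predicted locked position, with the lugs over the ears.
- **Used filter:** it stands upright near the middle of the tray, let go.
- **New filter:** it touched the seat with the tool at z 0.0905 m, against 0.0904 m expected. Its ears lie between the key blocks along the housing's x.
- **Gripper:** about 0.20 m up, clear of everything, with the force reading near zero.

**Mishap:** after opening the ring I repeated the old offsets in the release move, so the tool slid about 90 mm sideways while the fingers opened around the post. The next pictures showed the ring still open, the used filter upright in its seat, and no harm done.

**Disagreements:**
- My first estimate of the ring's axis was about 2 mm off, which I corrected from the close-up pictures.
- While pressing the ring closed, the force reading rose to about 30 N from overdriving against the stop. I eased that off before letting go.
- I did not measure the four bystander parts again at the end.

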